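Try the newly handled spring punch on the cross

ROBOT

A 6-joint arm with a two-finger parallel gripper is mounted at the origin on the work surface. World frame = base frame: x ahead of the robot, y to its left, z up, the work surface at z = 0. Lengths are in mm, angles in rad, forces in N, time in s.
With the tool pointing down it reaches from about 350 to 975 mm from the base axis. Payload 7.1 kg.
Tool frame: the origin (TCP) lies midway between the tips of the shut fingers; the grasp point (between the pads) lies 19 mm behind it (ctrl.grip_depth is the distance from the TCP to the grasp point, in mm); z points along the fingers, y is the line along which they close (so a half turn about z gives the same grasp; the last joint's range is limited). The gripper opens to 88 mm and grips with 3 to 60 N. Pads are 20 mm wide; open, the fingers measure 115 mm over their backs; the gripper's body (75 mm by 178 mm) begins 61 mm behind the grasp point.
Start: joints at [-1.195, 0.423, 1.63, -0, 1.089, -0.019], TCP at [240.405, -576.897, 222.675] pointing down, gripper open.
Joint ranges: [-3, 3], [-0.9, 2.11], [0.09, 2.58], [-1.31, 4.45], [0.11, 2.69], [-2.54, 2.54]. Speed limits (rad/s): [2.39, 2.39, 3.01, 3.14, 3.14, 3.14].

INTERFACE

Orientations are given as a rotation vector (axis times angle).
In Python, from workcell import get_obs, vision, ctrl gives the robot as it stands.
- The arm moves only by the tool step_arm, never from a script. Its argument "plan" is a list of rows, each a list of 7 numbers: the opening, from -1 (shut) to 1 (fully open), then the shift along the tool's x, y, z as a fraction of full scale, then the turn, a rotation vector about the tool's x, y, z as a fraction of full scale. In form: [[fingers, dx, dy, dz, wx, wy, wz], ...]. A call has 1 to 20 rows; each row shifts and turns the commanded pose from where the row before left it, along the tool's axes as they then stand; what a row does not reach is not made up. Full scale, the value 1, is 50 mm for a shift and 0.12 rad for a turn. A row lasts 1/8 s, in which the tool goes at most 62.5 mm and 10.7 degrees, less where a joint would pass 70% of its speed; a pose out of reach is approached as far as the arm can. A call with a number of a shift or a turn outside -1 to 1 is refused whole. A call with a gripper value outside its range is refused whole. The fingers move at their own pace and stop on an object; the grip force is fixed at half the most. Time passes only in rows, so rows that do not move let the fingers close. It gives the time, the measured TCP pose, the force, the opening and the grip force at its end, in the units of the state.
- get_obs(): the state, without advancing time (a new reading comes with each control period).
- vision.get_image(name): name is "scene" or "top" or "wrist"; returns a dict with "pixels" (420x560x3 uint8, red, green, blue), "depth" (420x560 float32, mm along the optical axis (not along the pixel's ray), 0 where there is no reading), "fx", "fy", "cx", "cy" (pixels), "T" (4x4, takes a point from camera to world coordinates); the wrist camera has in their place "T_tool_cam" (4x4, takes a point from camera to tool coordinates, whose origin is the TCP and whose axes are the flange's). Camera axes: x right, y down, z forward; pixel columns grow to the right and rows downward; lengths in mm; the calibration is good to about 2 mm. A picture is of the moment at which its call begins: read the wrist's pose just before it.
- ctrl.close_job(): hands the job in; it is judged then, once.
The state is a dict: "t": time; "qpos": joint angles; "qvel": joint speeds; "joint_torque": joint torques, N m; "ee_pos": TCP position; "orientation": TCP orientation; "ft_force": force on the tool from outside, world axes, zero at the start; "moment": the same for the moment, N m; "width": finger opening in mm; "grasp_force": force on a finger pad.
Only numpy, scipy, OpenCV 4.12 (cv2) and the standard library are available. Lean on these libraries where they do the work, as an engineer would, in place of code of your own. Each camera call takes 0.05 s, during which the arm holds its last target. There are 200 camera calls.

TASK

The spring-nosed marking punch with the new wooden handle is clamped upright in the small bench vise: slide the vise jaw all the way open by its upright post, then lift the punch up out of the vise by its handle. Finish by holding the punch upright with its point on the middle of the pencilled cross on the carving blank, pressed down lightly so that its sprung nose is about half pushed in and never driven fully home (it would fire); the program ends while the gripper is still holding it there. Leave the blank and all the other things where they lie, and the jaw open.

Things in the scene. Friction and masses are not known exactly. Their poses are not given: they have to be found in the camera images.
- vise: Dark steel bench vise fixed to the table, 270 mm long (x -175 to +95), 105 wide. Origin on the table at mid-width, z up; +x points to the fixed jaw (x 45 to 80 mm, 95 high). Rails 40 mm high. The punch stands at x = +30 mm, y = 0 in an 18 mm hole of a wooden rest block, top 70 mm above the table. Yaw within 0.5 rad of the robot's x axis; the sliding jaw is nearer the robot.
- jaw (a joint): Opening of the sliding jaw, m: 0 closed (as found), 0.060 fully open. It slides along the vise's -x and stays where left (4 N friction). Closed, its wooden lip (top 109 mm above the table) reaches over the punch's ferrule and keeps it in; open, the punch stays standing in its hole. Jaw block top 95 mm above the table, 105 mm wide.
- jaw_post (a point): Grip point on the upright steel post on top of the sliding jaw: post diameter 18 mm, from 95 to 150 mm above the table; this point lies on its axis 135 mm above the table. Closed, it is at x = -45 mm, y = 0 in the vise's frame and moves with the jaw. Axes as the vise's.
- punch: Upright marking punch, 171 mm long, 0.13 to 0.25 kg. Origin on its axis at the brass ferrule's underside (70 mm above the table in the vise), z up the handle. From there: ferrule 30 mm dia. to +25; wooden neck 22 dia. to +45; straight wooden grip 26 dia. to +108; end +115; steel barrel 16 dia. down to -30, sprung nose pin 6 dia. to the point at -56. Rises 60 mm to leave its hole.
- punch_tip (a point): The rounded point (3 mm radius) of the punch's nose pin, 56 mm below the punch's origin when the nose is out. It moves with the nose. Axes as the punch's.
- nose (a joint): How far the nose pin is pushed into the barrel, m: 0 fully out, 0.014 fully home. Spring: 1.5 N to start, then 0.3 N per mm (3.6 N at half, 5.7 N fully home).
- blank_cross: Loose carving blank, pale wood, 100 mm (its x) by 130 mm (its y) by 30 mm high, origin at the centre of its underside, z up. A carved six-petal rosette at its +y end, the pencilled cross at its -y end. 0.35 kg. Alike in all but the mark to the blank with a ring; either may lie in either place.
- cross (a point): Middle of the pencilled cross (two 36 mm dark strokes, at 45 degrees to the blank's sides) on the top face of its blank, at (0, -30, 30) mm in the blank's frame, 30 mm above the table. Axes as the blank's.
- blank_ring: The other carving blank, same size and look, but pencilled with a ring 32 mm across. Not to be used or moved.
- mallet: Bystander: wooden mallet lying flat, about 275 mm long, 65 mm high, origin under its middle, head 120 mm wide.
- gouge: Bystander: lying gouge, wooden handle, narrow blade, 212 mm long, 22 mm high.
- chisel: Bystander: lying chisel, wooden handle, wide blade, 202 mm long, 22 mm high.
- brush: Bystander: lying dusting brush with a grey handle.
- sanding_block: Bystander: cork sanding block 90 x 50 x 30 mm.
- wax_jar: Bystander: closed amber glass jar, 60 mm across, 60 mm high.
Not all that is in view belongs to the job. What is shaped like the punch but purple is not meant. What is shaped like the blank_cross but orange is not meant.

How it is judged:
By the outcome, as a careful person would: the job done as asked, in the order asked, and still so for the second after the job is handed in, while the arm keeps its last pose, push and grip.
It also fails if it takes over 56 s, if anything falls off the work surface, if the arm or the gripper's body presses on something with over 40 N, if the wrist force passes 120 N, or if a joint passes its speed limit or range.

## Working session

There is one attempt and no reset: what is moved stays moved. The work goes in short steps, Python scripts to look and compute and a tool call to move; the robot and the scene stay as the last step left them, time stands still between calls to the robot, and variables do not carry over. Pictures are saved under pics/ and viewed, at most 10 in all, crops included, and the job is handed in when it is done.

Besides the shell and the picture viewer there is one more tool, called after ">>>" as a command line: name --pt "numbers of a row" for each row, then --argument value for the rest. step_arm: Moves the arm, as the interface text tells. Its arguments: {"type":"object","properties":{"plan":{"type":"array","items":{"type":"array","items":{"type":"number","minimum":-1,"maximum":1}}}},"required":["plan"]}

```bash
ls; mkdir -p pics; cat > h.py <<'E'
import numpy as np, cv2
from workcell import get_obs, vision, ctrl
def snap(n,f=None):
    d=vision.get_image(n)
    if f: cv2.imwrite('pics/'+f,d['pixels'][:,:,::-1]); np.savez('pics/'+f+'.npz',**d)
    return d
def cloud(d,T=None):
    T=d['T'] if T is None else T
    v,u=np.mgrid[:420,:560]; z=d['depth']
    p=np.stack([(u-d['cx'])/d['fx']*z,(v-d['cy'])/d['fy']*z,z],-1)
    return p@T[:3,:3].T+T[:3,3]
def ray(d,u,v,h,T=None):
    T=d['T'] if T is None else T
    r=T[:3,:3]@np.array([(u-d['cx'])/d['fx'],(v-d['cy'])/d['fy'],1]); o=T[:3,3]
    return o+r*(h-o[2])/r[2]
E
python3 - <<'E'
from h import *
a=snap('scene','s0.png');b=snap('top','t0.png')
o=get_obs();print(o)
for d in (a,b): print(d['fx'],d['cx'],d['T'].round(3))
E
```

```text
pics
{'t': 0.1, 'qpos': array([-1.19498270e+00,  4.23757477e-01,  1.63058595e+00, -5.48758280e-06,
        1.08858401e+00, -1.89859119e-02]), 'qvel': array([ 8.74030677e-04, -1.82693190e-03, -2.25249745e-03,  1.34705655e-03,
       -2.72305516e-03,  9.19066505e-05]), 'joint_torque': array([ 7.52295400e-04, -5.45609915e+01, -2.74324358e+01,  6.46003545e-02,
        1.88150868e-02, -2.42845726e-05]), 'ee_pos': array([ 240.24215443, -576.45773728,  221.99461399]), 'orientation': array([-3.07929440e+00, -6.15876446e-01,  3.79448995e-04]), 'ft_force': array([-0.57952302,  0.25346219,  0.20010839]), 'moment': array([ 0.04732699,  0.01018299, -0.03128426]), 'grasp_force': 0.0, 'width': 87.71608007268607}
408.08914119198477 279.8888409596812 [[ 6.660000e-01  4.850000e-01 -5.660000e-01  1.089338e+03]
 [ 7.450000e-01 -4.540000e-01  4.890000e-01 -5.214110e+02]
 [-2.000000e-02 -7.480000e-01 -6.640000e-01  7.642180e+02]
 [ 0.000000e+00  0.000000e+00  0.000000e+00  1.000000e+00]]
522.4396233973271 271.36322420790253 [[-5.400000e-02 -9.690000e-01  2.400000e-01  2.833320e+02]
 [-9.990000e-01  5.200000e-02 -1.300000e-02 -4.977200e+01]
 [ 0.000000e+00 -2.400000e-01 -9.710000e-01  1.250416e+03]
 [ 0.000000e+00  0.000000e+00  0.000000e+00  1.000000e+00]]
```

View pics/t0.png

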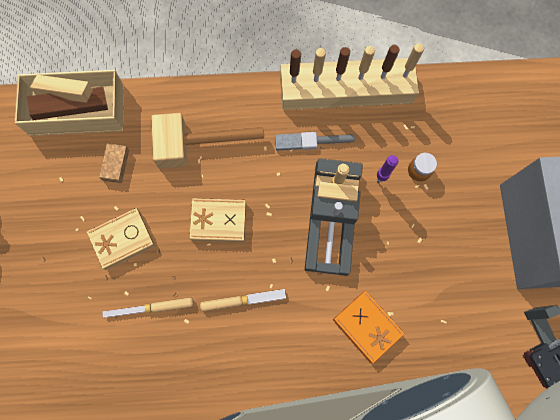

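View pics/s0.png

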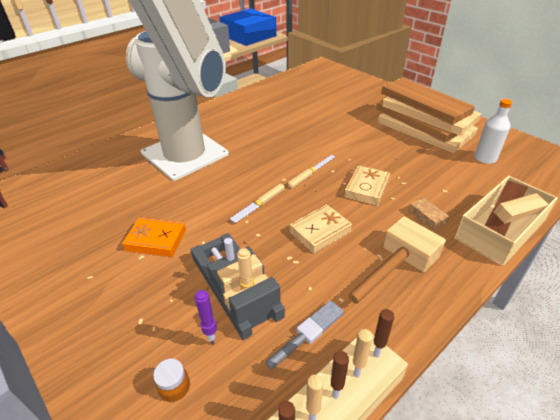

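The top view shows the vise with the wooden-handled punch at about (342,172) and its post at (338,206). The scene view shows the same punch at (245,262).

- **Punch candidates:** wooden (342,172) in the vise, and purple (388,168) standing free. I take the wooden one.
- **Blank candidates:** pale with a cross (218,219), pale with a ring (120,238), and orange with a cross (369,327). I take the pale one with the cross.

```bash
python3 - <<'E'
from h import *
a=dict(np.load('pics/s0.png.npz'));b=dict(np.load('pics/t0.png.npz'))
t=b['pixels'][:,:,::-1];s=a['pixels'][:,:,::-1]
c1=cv2.resize(t[145:285,180:380],(600,420),interpolation=3) 
c2=cv2.resize(s[200:340,170:370],(600,420),interpolation=3)
cv2.imwrite('pics/c.png',cv2.resize(np.hstack([c1,c2]),(800,280)))
cv2.imwrite('pics/c.png',np.vstack([cv2.resize(c1,(428,300)),cv2.resize(c2,(428,300))]))
for d,n in((a,'s'),(b,'t')):
    P=cloud(d);hsv=cv2.cvtColor(d['pixels'],cv2.COLOR_RGB2HSV)
    roi=(P[...,0]>300)&(P[...,0]<850)&(P[...,1]>-350)&(P[...,1]<250)&(d['depth']>0)
    # dark vise tops
    for lo,hi in((34,46),(88,102),(103,115),(140,158),(165,195)):
        m=roi&(P[...,2]>lo)&(P[...,2]<hi)&(P[...,1]<-80)&(P[...,1]>-330)&(P[...,0]>400)
        n_,L,st,ce=cv2.connectedComponentsWithStats(m.astype(np.uint8))
        for i in range(1,n_):
            if st[i,4]>15:
                q=P[L==i];r=cv2.minAreaRect(q[:,:2].astype(np.float32));print(n,lo,hi,st[i,4],ce[i].round(),np.median(q,0).round(1),np.round(r[0],1),np.round(r[1],1),round(r[2],1),'rgb',d['pixels'][L==i].mean(0).round())
    # blank tops
    m=roi&(P[...,2]>26)&(P[...,2]<34)&(P[...,1]>-60)
    n_,L,st,ce=cv2.connectedComponentsWithStats(m.astype(np.uint8))
    for i in range(1,n_):
        if st[i,4]>300:
            q=P[L==i];r=cv2.minAreaRect(q[:,:2].astype(np.float32));print(n,'blank',st[i],ce[i].round(),np.median(q,0).round(1),np.round(r[0],1),np.round(r[1],1),round(r[2],1))
E
```

```text
s 34 46 133 [228. 241.] [ 456.9 -157.1   38.1] [ 472.6 -164.8] [39.4 69.9] 81.5 rgb [116. 114. 115.]
s 34 46 24 [208. 244.] [ 440.2 -199.    34.6] [ 441.  -201.2] [21.9 17.8] 71.2 rgb [110. 110. 110.]
s 34 46 657 [229. 289.] [ 617.2 -243.4   38.7] [ 565.3 -215. ] [104.8 270.6] 80.1 rgb [92. 94. 95.]
s 88 102 40 [250. 251.] [ 572.4 -167.    93.6] [ 574.9 -168.3] [11.6 37.4] 83.6 rgb [150. 133. 115.]
s 88 102 1286 [243. 284.] [ 655.6 -238.    93.6] [ 616.  -223.8] [104.5 138.2] 80.1 rgb [119. 114. 106.]
s 88 102 41 [258. 268.] [ 624.7 -186.1   92.1] [ 619.6 -181.5] [18.2 41.8] 34.3 rgb [214. 173. 122.]
s 103 115 32 [230. 255.] [ 566.2 -216.6  109.3] [ 564.2 -215.3] [17.6  9.1] 62.8 rgb [172. 164. 174.]
s 103 115 114 [255. 262.] [ 616.8 -186.7  107.5] [ 610.7 -188.6] [22.3 37.9] 77.3 rgb [249. 221. 152.]
s 103 115 293 [229. 273.] [ 601.8 -245.8  107.6] [ 601.7 -242.2] [47.9 37.1] 78.0 rgb [220. 179. 122.]
s 103 115 33 [246. 280.] [ 642.  -231.6  107.5] [ 641.1 -229.8] [20.6  8.6] 63.6 rgb [212. 168. 113.]
s 140 158 59 [227. 242.] [ 563.2 -214.4  147.8] [ 560.7 -214. ] [16.6 18.1] 84.0 r
[... 539 characters left out ...]
819 [335. 207.] [ 571.7 -206.3   95.5] [ 583.4 -214.7] [105.2  70.8] 79.8 rgb [89. 93. 93.]
t 103 115 604 [338. 191.] [ 605.8 -218.4  109.4] [ 612.3 -219.9] [90.4 48.9] 79.4 rgb [216. 186. 131.]
t 140 158 19 [386. 164.] [ 649.5 -324.4  149.1] [ 651.1 -325.1] [15.2  3.3] 20.4 rgb [66. 37. 85.]
t 140 158 28 [340. 177.] [ 625.2 -218.9  150.8] [ 627.  -221.6] [23.4  8.5] 76.4 rgb [117.  96.  70.]
t 140 158 57 [338. 206.] [ 561.2 -210.3  150.6] [ 561.5 -210.6] [16.9 17. ] 80.7 rgb [200. 199. 206.]
t 165 195 125 [343. 169.] [ 632.3 -222.5  181.9] [ 635.8 -223.2] [23.9 26.1] 87.6 rgb [207. 181. 129.]
t blank [ 190  198   56   43 1897] [218. 219.] [572.8  62.6  30.7] [574.5  64.2] [130.2 101.1] 85.1
```

View pics/c.png

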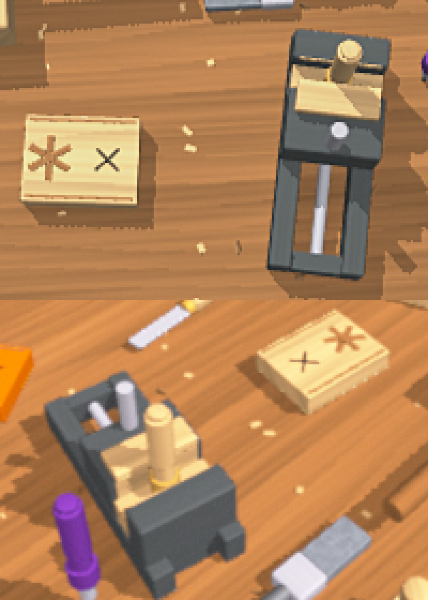

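The crop confirms both: the wooden punch is held in the vise behind the lip, and the pale blank carries the rosette and the cross. The vise is measured at yaw -0.178. The post axis is near (561,-212) with its top at z 150, and the punch is near (636,-226) with its top at about 183. All of this agrees with the text.

First I turn the tool to the vise yaw, which is +0.572 rad about tool z.

>>> step_arm --pt "1 0 0 0 0 0 0.8" --pt "1 0 0 0 0 0 0.8" --pt "1 0 0 0 0 0 0.8" --pt "1 0 0 0 0 0 0.8" --pt "1 0 0 0 0 0 0.8" --pt "1 0 0 0 0 0 0.77"

```text
t: 0.85
ee_pos: [240.3, -576.6, 222.2]
orientation: [-3.128, 0.283, 0.001]
ft_force: [0.5, -0.4, 0.3]
width: 87.7
grasp_force: 0.0
```

```bash
cat >> h.py <<'E'
from scipy.spatial.transform import Rotation as Ro
def go(p,yaw=-0.178):
    o=get_obs();R=Ro.from_rotvec(o['orientation']);W=Ro.from_euler('z',yaw)*Ro.from_euler('x',np.pi)
    d=R.inv().apply(np.array(p)-o['ee_pos'])
    print('t',round(o['t'],2),'tcp',o['ee_pos'].round(1),'rot err/.12',((R.inv()*W).as_rotvec()/.12).round(2),'shift/50',(d/50).round(3),'F',o['ft_force'].round(1),'w',round(o['width'],1),'q',o['qpos'].round(2))
def wrist(f=None):
    o=get_obs();d=snap('wrist',f);T=np.eye(4);T[:3,:3]=Ro.from_rotvec(o['orientation']).as_matrix();T[:3,3]=o['ee_pos']
    d['T']=T@d['T_tool_cam'];return d
E
python3 -c "
from h import *
go((561,-212,222))"
```

```text
t 0.85 tcp [ 240.3 -576.6  222.2] rot err/.12 [-0.01  0.   -0.02] shift/50 [ 5.000e+00 -8.325e+00  8.000e-03] F [ 0.5 -0.4  0.3] w 87.7 q [-1.19  0.42  1.63 -0.    1.09  0.56]
```

>>> step_arm --pt "1 0.3 -0.5 0 0 0 0" --pt "1 0.4 -0.7 0 0 0 0" --pt "1 0.4 -0.7 0 0 0 0" --pt "1 0.4 -0.7 0 0 0 0" --pt "1 0.4 -0.7 0 0 0 0" --pt "1 0.4 -0.7 0 0 0 0" --pt "1 0.4 -0.7 0 0 0 0" --pt "1 0.4 -0.7 0 0 0 0" --pt "1 0.4 -0.7 0 0 0 0" --pt "1 0.4 -0.7 0 0 0 0" --pt "1 0.4 -0.7 0 0 0 0" --pt "1 0.4 -0.6 0 0 0 0" --pt "1 0.3 -0.225 0 0 0 0" --pt "1 0 0 0 0 0 0" --pt "1 0 0 0 0 0 0"

```text
t: 2.72
ee_pos: [559.2, -212.2, 222.4]
orientation: [3.129, -0.28, -0.001]
ft_force: [-0.5, -0.0, -0.2]
width: 88.0
grasp_force: 0.0
```

```bash
python3 - <<'E'
from h import *
go((561,-212,222))
d=wrist('w1.png');P=cloud(d)
for lo,hi in((88,102),(103,113),(144,156),(174,190)):
    m=(P[...,2]>lo)&(P[...,2]<hi)&(d['depth']>0)
    n_,L,st,ce=cv2.connectedComponentsWithStats(m.astype(np.uint8))
    for i in range(1,n_):
        if st[i,4]>60:
            q=P[L==i];r=cv2.minAreaRect(q[:,:2].astype(np.float32));print(lo,st[i,4],ce[i].round(),np.median(q,0).round(1),np.round(r[0],1),np.round(r[1],1),round(r[2],1))
E
```

```text
t 2.73 tcp [ 559.2 -212.2  222.4] rot err/.12 [ 0.    0.01 -0.  ] shift/50 [ 0.035 -0.009  0.007] F [-0.5 -0.  -0.2] w 88.0 q [-0.38  0.38  1.69 -0.    1.07  1.37]
88 5414 [279.  75.] [ 666.3 -230.4   95.1] [ 666.2 -230.6] [105.3  34.1] 79.8
88 87 [396.  72.] [ 651.2 -327.1   92.1] [ 651.4 -329.3] [20.5  7.7] 8.2
88 4406 [279. 188.] [ 570.8 -214.7   95.2] [ 582.5 -215.6] [105.1  69.2] 79.8
103 144 [401.  70.] [ 651.8 -325.7  108.2] [ 651.2 -329.6] [25.5 11.4] 9.1
103 4090 [279. 153.] [ 604.9 -219.1  109.2] [ 605.1 -219.6] [90.3 34.2] 79.7
144 295 [424.  63.] [ 651.3 -326.   150.5] [ 651.5 -329.5] [25.6 11.7] 7.6
144 417 [279. 218.] [ 561.4 -211.9  150. ] [ 560.4 -211.5] [16.9 17.5] 35.4
174 1351 [278. 119.] [ 634.3 -224.9  184.2] [ 633.9 -224.8] [25.1 25.1] 4.8
```

View pics/w1.png

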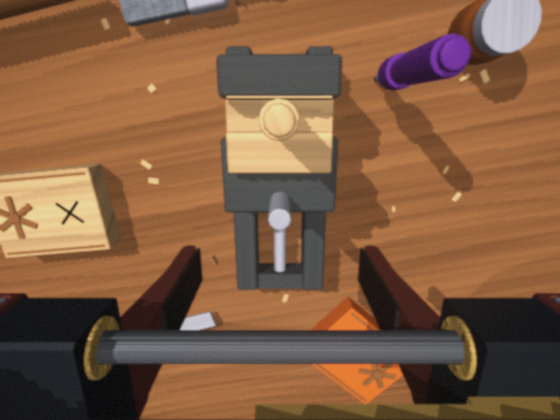

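The wrist view shows the post at (279,218), 560.6,-211.8 with top at z 150. The punch end is at (278,119), 634.3,-225 with top at z 184. Both match the vise geometry, so I descend on the post and close.

>>> step_arm --pt "1 0.03 -0.01 0.3 0 0 0" --pt "1 0 0 0.4 0 0 0" --pt "1 0 0 0.4 0 0 0" --pt "1 0 0 0.4 0 0 0" --pt "1 0 0 0.4 0 0 0" --pt "1 0 0 0.22 0 0 0" --pt "1 0 0 0 0 0 0" --pt "-1 0 0 0 0 0 0" --pt "-1 0 0 0 0 0 0" --pt "-1 0 0 0 0 0 0" --pt "-1 0 0 0 0 0 0" --pt "-1 0 0 0 0 0 0" --pt "-1 0 0 0 0 0 0"

```text
t: 4.4
ee_pos: [561.6, -211.1, 116.7]
orientation: [-3.129, 0.279, 0.0]
ft_force: [-0.3, -0.2, -0.2]
width: 30.9
grasp_force: 0.0
```

```bash
python3 -c "
from h import *
go((560.6-59.1,-211.8+10.6,116));print(get_obs()['grasp_force'])"
```

```text
t 4.4 tcp [ 561.6 -211.1  116.7] rot err/.12 [-0.  0.  0.] shift/50 [-1.217  0.017  0.014] F [-0.3 -0.2 -0.2] w 30.9 q [-0.38  0.52  1.75  0.    0.86  1.37]
0.0
```

>>> step_arm --pt "-1 0 0 0 0 0 0" --pt "-1 0 0 0 0 0 0" --pt "-1 0 0 0 0 0 0" --pt "-1 -0.1 0 0 0 0 0" --pt "-1 -0.2 0 0 0 0 0" --pt "-1 -0.2 0 0 0 0 0" --pt "-1 -0.2 0 0 0 0 0" --pt "-1 -0.2 0 0 0 0 0" --pt "-1 -0.15 0 0 0 0 0" --pt "-1 -0.1 0 0 0 0 0" --pt "-1 0 0 0 0 0 0" --pt "-1 0 0 0 0 0 0"

```text
t: 5.9
ee_pos: [505.1, -202.0, 116.6]
orientation: [3.128, -0.278, 0.001]
ft_force: [-0.3, -6.3, -2.4]
width: 17.6
grasp_force: 30.0
```

>>> step_arm --pt "-1 -0.04 0 0 0 0 0" --pt "-1 0 0 0 0 0 0"

```text
t: 6.15
ee_pos: [503.7, -201.8, 116.6]
orientation: [3.128, -0.278, 0.003]
ft_force: [1.5, -6.0, -5.1]
width: 17.4
grasp_force: 30.0
```

>>> step_arm --pt "-1 -0.03 0 0 0 0 0" --pt "-1 0 0 0 0 0 0"

```text
t: 6.4
ee_pos: [502.4, -201.5, 116.7]
orientation: [3.127, -0.278, 0.003]
ft_force: [1.8, -6.7, -4.4]
width: 17.4
grasp_force: 30.0
```

>>> step_arm --pt "-1 -0.03 0 0 0 0 0" --pt "-1 0 0 0 0 0 0"

```text
t: 6.65
ee_pos: [502.3, -201.6, 116.7]
orientation: [3.127, -0.279, 0.008]
ft_force: [8.3, -6.7, -10.3]
width: 17.3
grasp_force: 30.0
```

>>> step_arm --pt "-1 -0.03 0 0 0 0 0" --pt "-1 0 0 0 0 0 0"

```text
t: 6.9
ee_pos: [502.3, -201.6, 116.7]
orientation: [3.127, -0.279, 0.012]
ft_force: [11.9, -7.1, -15.3]
width: 17.1
grasp_force: 30.0
```

The jaw is at its stop: force rises with no further motion. I release, rise and move over the punch.

>>> step_arm --pt "1 0.04 0 0 0 0 0" --pt "1 0 0 0 0 0 0" --pt "1 0 0 0 0 0 0" --pt "1 0 0 0 0 0 0" --pt "1 0 0 -0.3 0 0 0" --pt "1 0 0 -0.4 0 0 0" --pt "1 0 0 -0.4 0 0 0" --pt "1 0 0 -0.5 0 0 0" --pt "1 0 0 -0.5 0 0 0" --pt "1 0.4 0 0 0 0 0" --pt "1 0.4 0 0 0 0 0" --pt "1 0.3 0 0 0 0 0" --pt "1 0 0 0 0 0 0" --pt "1 0 0 0 0 0 0"

```text
t: 8.65
ee_pos: [554.0, -209.7, 221.5]
orientation: [-3.129, 0.278, 0.002]
ft_force: [-0.9, 0.4, -0.6]
width: 87.6
grasp_force: 0.0
```

```bash
python3 - <<'E'
from h import *
d=wrist('w2.png');P=cloud(d)
for lo,hi in((88,102),(103,113),(144,156),(174,190),(26,34)):
    m=(P[...,2]>lo)&(P[...,2]<hi)&(d['depth']>0)
    n_,L,st,ce=cv2.connectedComponentsWithStats(m.astype(np.uint8))
    for i in range(1,n_):
        if st[i,4]>100:
            q=P[L==i];r=cv2.minAreaRect(q[:,:2].astype(np.float32));print(lo,st[i,4],ce[i].round(),np.median(q,0).round(1),np.round(r[0],1),np.round(r[1],1),round(r[2],1))
go((634.2,-224.9,222))
E
```

```text
88 5552 [281.  68.] [ 666.2 -230.6   95.1] [ 666.2 -230.4] [105.2  34.9] 79.9
88 102 [399.  65.] [ 651.3 -327.1   92.6] [ 651.4 -329. ] [20.6  8.5] 8.0
88 3515 [281. 243.] [ 510.5 -203.6   95.2] [ 523.9 -205.1] [105.3  69.2] 80.0
103 150 [405.  62.] [ 651.3 -326.   108.3] [ 651.5 -329.4] [25.4 11.1] 7.6
103 3764 [281. 212.] [ 547.3 -209.3  109.2] [ 546.2 -209.1] [90.1 35.1] 79.7
144 322 [429.  54.] [ 651.  -326.1  150. ] [ 651.4 -329.6] [25.5 11.3] 8.3
144 378 [281. 280.] [ 502.9 -201.5  149.9] [ 501.6 -201.4] [17.2 16.9] 27.1
174 1398 [281. 110.] [ 634.1 -224.8  184.2] [ 634.  -224.8] [24.8 25.4] 79.0
26 161 [468.  13.] [ 689.5 -417.6   30.9] [ 689.7 -418.8] [ 5.8 23.7] 67.3
26 131 [485.  52.] [ 651.1 -432.5   31.2] [ 651.3 -438.4] [31.4  6.6] 77.2
26 530 [280. 157.] [ 585.2 -215.9   28.5] [ 584.3 -216. ] [12.4 56.3] 79.7
26 8490 [ 51. 209.] [572.5  54.6  30.4] [572.8  62.8] [131.3 100.4] 85.1
26 821 [353. 320.] [ 359.9 -271.9   30.1] [ 365.3 -269.9] [72.4 37.4] 81.6
26 1818 [364. 377.] [ 269.6 -275.9   30.5] [ 283.4 -273.6] [100.2  74. ] 37.7
t 8.7 tcp [ 553.9 -209.7  221.5] rot err/.12 [-0.    0.01  0.  ] shift/50 [ 1.634  0.016 -0.011] F [-0.2  0.5  0.1] w 88.0 q [-0.38  0.38  1.7  -0.    1.06  1.37]
```

View pics/w2.png

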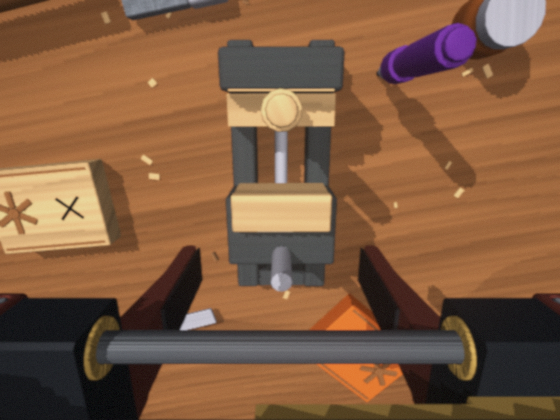

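The jaw is fully open, with the post now at (281,280), 60 mm back. The punch stands upright at (281,110), and the lip is clear of it. I move over it, descend, and grasp the straight grip at about z 150.

>>> step_arm --pt "1 0.4 0.02 0 0 0 0" --pt "1 0.5 0 0 0 0 0" --pt "1 0.45 0 0 0 0 0" --pt "1 0.28 0 0 0 0 0" --pt "1 0 0 0 0 0 0" --pt "1 0 0 0 0 0 0"

```text
t: 9.45
ee_pos: [633.9, -225.1, 221.5]
orientation: [-3.129, 0.279, 0.001]
ft_force: [0.2, 0.9, -0.7]
width: 87.5
grasp_force: 0.0
```

```bash
python3 - <<'E'
from h import *
go((634.1,-224.8,131))
E
```

```text
t 9.45 tcp [ 633.9 -225.1  221.5] rot err/.12 [-0.    0.01  0.  ] shift/50 [ 0.005 -0.006  1.81 ] F [ 0.2  0.9 -0.7] w 87.5 q [-0.36  0.49  1.52 -0.    1.13  1.39]
```

>>> step_arm --pt "1 0 0 0.3 0 0 0" --pt "1 0 0 0.4 0 0 0" --pt "1 0 0 0.4 0 0 0" --pt "1 0 0 0.4 0 0 0" --pt "1 0 0 0.3 0 0 0" --pt "1 0 0 0 0 0 0" --pt "-1 0 0 0 0 0 0" --pt "-1 0 0 0 0 0 0" --pt "-1 0 0 0 0 0 0" --pt "-1 0 0 0 0 0 0" --pt "-1 0 0 0 0 0 0" --pt "-1 0 0 0 0 0 0" --pt "-1 0 0 0 0 0 0" --pt "-1 0 0 0 0 0 0" --pt "-1 0 0 0 0 0 0"

```text
t: 11.32
ee_pos: [634.7, -225.3, 131.6]
orientation: [-3.129, 0.279, 0.0]
ft_force: [-0.2, -0.1, 0.1]
width: 25.7
grasp_force: 30.0
```

>>> step_arm --pt "-1 0 0 -0.1 0 0 0" --pt "-1 0 0 -0.2 0 0 0" --pt "-1 0 0 -0.3 0 0 0" --pt "-1 0 0 -0.3 0 0 0" --pt "-1 0 0 -0.3 0 0 0" --pt "-1 0 0 -0.3 0 0 0" --pt "-1 0 0 -0.3 0 0 0" --pt "-1 0 0 -0.3 0 0 0" --pt "-1 0 0 -0.1 0 0 0" --pt "-1 0 0 0 0 0 0" --pt "-1 0 0 0 0 0 0"

```text
t: 12.7
ee_pos: [634.3, -225.1, 240.9]
orientation: [-3.129, 0.279, 0.002]
ft_force: [0.5, 0.3, -1.2]
width: 25.5
grasp_force: 30.0
```

```bash
python3 - <<'E'
from h import *
# cross centre: dark strokes on the blank top, top + w2 views (w2 pose recorded in npz T)
for f in('s0','t0','w1','w2'):
    d=dict(np.load(f'pics/{f}.png.npz'))
    if f[0]=='w':
        # saved before T was added: rebuild from logged pose
        T=np.eye(4);T[:3,:3]=(Ro.from_euler('z',-.178)*Ro.from_euler('x',np.pi)).as_matrix()
        T[:3,3]=(559.2,-212.2,222.4) if f=='w1' else (553.9,-209.7,221.5); d['T']=T@d['T_tool_cam']
    P=cloud(d);g=cv2.cvtColor(d['pixels'],cv2.COLOR_RGB2GRAY)
    top=((P[...,2]>25)&(P[...,2]<35)&(abs(P[...,0]-573)<80)&(abs(P[...,1]-62)<90)).astype(np.uint8)
    r=cv2.minAreaRect(P[top>0][:,:2].astype(np.float32))
    m=(g<90)&(top>0)&(abs(P[...,1]-34)<28)&(abs(P[...,0]-573)<28)
    v,u=np.nonzero(m)
    c=((u.min()+u.max())/2,(v.min()+v.max())/2)
    print(f,m.sum(),u.mean().round(1),v.mean().round(1),np.round(c,1),ray(d,u.mean(),v.mean(),30).round(1),ray(d,*c,30).round(1),'z',np.median(P[m],0).round(1),np.round(r[0],1),np.round(r[1],1),round(r[2],1))
go((574,34,240))
E
```

```text
Traceback (most recent call last):
ValueError: zero-size array to reduction operation minimum which has no identity
```

```bash
cat > cr.py <<'E'
from h import *
def cross(d,f,vis=None):
    P=cloud(d);g=cv2.cvtColor(d['pixels'],cv2.COLOR_RGB2GRAY)
    top=((P[...,2]>25)&(P[...,2]<35)&(abs(P[...,0]-573)<80)&(abs(P[...,1]-62)<90)).astype(np.uint8)
    r=cv2.minAreaRect(P[top>0][:,:2].astype(np.float32))
    bh=cv2.morphologyEx(g,cv2.MORPH_BLACKHAT,np.ones((11,11)))
    m=(bh>45)&(top>0)&(abs(P[...,1]-34)<22)&(abs(P[...,0]-573)<25)
    v,u=np.nonzero(m);w=bh[m].astype(float)
    c=((u.min()+u.max())/2,(v.min()+v.max())/2);e=(np.average(u,weights=w),np.average(v,weights=w))
    print(f,m.sum(),np.round(e,1),np.round(c,1),ray(d,*e,30).round(1),ray(d,*c,30).round(1),'z',np.median(P[m],0).round(1),np.round(r[0],1),np.round(r[1],1),round(r[2],1))
E
python3 - <<'E'
from cr import *
for f in('s0','t0','w1','w2'):
    d=dict(np.load(f'pics/{f}.png.npz'))
    if f[0]=='w':
        T=np.eye(4);T[:3,:3]=(Ro.from_euler('z',-.178)*Ro.from_euler('x',np.pi)).as_matrix()
        T[:3,3]=(559.2,-212.2,222.4) if f=='w1' else (553.9,-209.7,221.5); d['T']=T@d['T_tool_cam']
    cross(d,f)
go((574,34,240))
E
```

```text
s0 31 [311.8 228.2] [311.5 228.5] [571.1  32.6  30. ] [571.4  31.3  30. ] z [571.1  34.3  29.3] [573.1  59.9] [134.1 103.3] 85.2
t0 48 [229.9 219.1] [229.5 219. ] [571.8  34.   30. ] [572.2  35.   30. ] z [571.9  33.6  31. ] [574.6  64.1] [130.2 101.5] 85.0
w1 199 [ 69.4 212.6] [ 69.5 212.5] [570.1  33.7  30. ] [570.2  33.6  30. ] z [570.2  33.4  30.7] [572.8  62.6] [130.7 100.5] 85.1
w2 208 [ 69.4 207.9] [ 69. 208.] [570.4  33.4  30. ] [570.4  34.   30. ] z [570.4  33.2  30.4] [573.   62.7] [131.3 100.4] 85.1
t 12.7 tcp [ 634.3 -225.1  240.9] rot err/.12 [-0.    0.01  0.  ] shift/50 [-2.103 -4.888  0.023] F [ 0.5  0.3 -1.2] w 25.5 q [-0.36  0.48  1.5   0.    1.17  1.39]
```

Four views agree on the cross at (570.3, 33.4, 30), and the blank's frame predicts (570.3, 32.8). I carry the punch over.

>>> step_arm --pt "-1 -0.15 -0.3 0 0 0 0" --pt "-1 -0.2 -0.5 0 0 0 0" --pt "-1 -0.25 -0.6 0 0 0 0" --pt "-1 -0.25 -0.6 0 0 0 0" --pt "-1 -0.25 -0.6 0 0 0 0" --pt "-1 -0.25 -0.6 0 0 0 0" --pt "-1 -0.25 -0.6 0 0 0 0" --pt "-1 -0.25 -0.5 0 0 0 0" --pt "-1 -0.2 -0.35 0 0 0 0" --pt "-1 -0.1 -0.2 0.1 0 0 0" --pt "-1 0 0 0.3 0 0 0" --pt "-1 0 0 0.4 0 0 0" --pt "-1 0 0 0.3 0 0 0" --pt "-1 0 0 0.1 0 0 0" --pt "-1 0 0 0 0 0 0" --pt "-1 0 0 0 0 0 0"

```text
t: 14.7
ee_pos: [572.3, 32.3, 182.2]
orientation: [-3.129, 0.279, -0.002]
ft_force: [0.8, 0.2, -1.4]
width: 25.5
grasp_force: 30.0
```

```bash
python3 - <<'E'
from cr import *
go((570.3,33.2,181))
d=wrist('w3.png');a=snap('scene','s3.png');b=snap('top','t3.png')
sc=lambda im,y,x,h,w:cv2.resize(im[y:y+h,x:x+w,::-1],(400,300),interpolation=3)
cv2.imwrite('pics/m3.png',np.vstack([np.hstack([sc(a['pixels'],150,260,90,120),sc(b['pixels'],170,170,90,120)]),np.hstack([sc(d['pixels'],0,0,420,560),sc(a['pixels'],190,180,120,160)])]))
E
```

```text
t 14.7 tcp [572.3  32.3 182.2] rot err/.12 [-0.   -0.01  0.  ] shift/50 [-0.042 -0.011  0.024] F [ 0.8  0.2 -1.4] w 25.5 q [ 0.04  0.4   1.78 -0.    0.96  1.78]
```

View pics/m3.png

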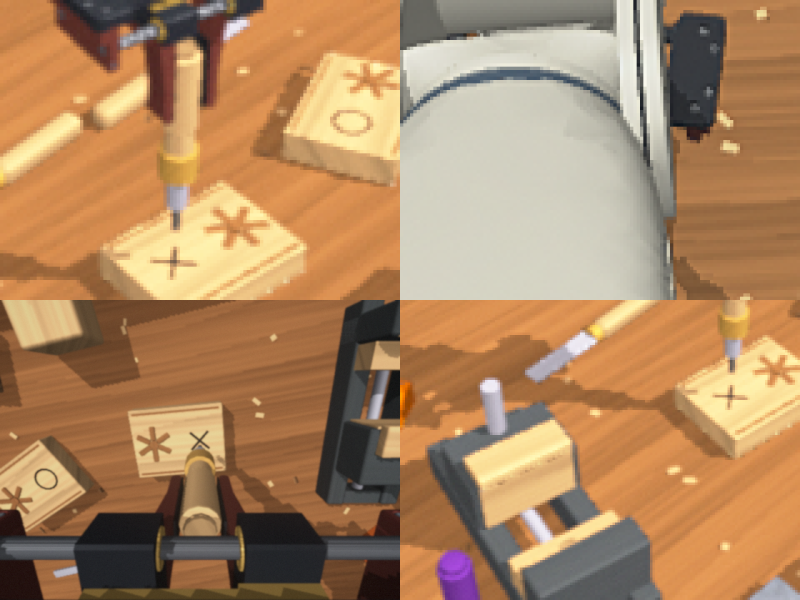

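The punch hangs upright about 35 mm over the cross, with the tip at scene pixel (313,219) and the cross at (312,228). The jaw is open. I check the tip's side offset and tilt from the scene and wrist data.

```bash
python3 - <<'E'
from cr import *
a=dict(np.load('pics/s3.png.npz'))
Ti=np.linalg.inv(a['T'])
def pj(p):
    q=Ti[:3,:3]@p+Ti[:3,3];return np.array([a['cx']+a['fx']*q[0]/q[2],a['cy']+a['fy']*q[1]/q[2]])
cross(a,'s3')
for n,z in(('tip',64.6),('barrel end',90.6),('ferrule bot',120.6),('ferrule top',145)):print(n,pj(np.array([571.9,32.4,z])).round(1))
print('cross pj',pj(np.array([570.3,33.4,30])).round(1))
hsv=cv2.cvtColor(a['pixels'],cv2.COLOR_RGB2HSV)
for v in range(188,223,2):
    print(v,' '.join('%d,%d,%d'%tuple(p) for p in a['pixels'][v,305:323]) if v in(206,210,214,216,218) else '',end='\n' if v in(206,210,214,216,218) else '')
d=dict(np.load('pics/w3.png.npz'));T=np.eye(4);T[:3,:3]=(Ro.from_euler('z',-.178)*Ro.from_euler('x',np.pi)).as_matrix();T[:3,3]=(572.3,32.3,182.2);d['T']=T@d['T_tool_cam']
cross(d,'w3');P=cloud(d)
for lo,hi in((138,147),(158,165),(228,245)):
    m=(P[...,2]>lo)&(P[...,2]<hi)&(np.hypot(P[...,0]-572,P[...,1]-32)<20)&(d['depth']>0)
    q=P[m]
    if len(q)>5:
        r=cv2.minAreaRect(q[:,:2].astype(np.float32));print(lo,len(q),np.median(q,0).round(1),q[:,2].max().round(1),np.round(r[0],1),np.round(r[1],1))
E
```

```text
s3 28 [311.8 228.1] [312. 228.] [571.   32.9  30. ] [571.   33.6  30. ] z [570.9  34.5  29.2] [573.3  60.8] [130.5 103.6] 84.7
tip [312.4 218.5]
barrel end [312.7 210.8]
ferrule bot [313.1 201.6]
ferrule top [313.5 193.8]
cross pj [311.8 227.9]
188 190 192 194 196 198 200 202 204 206 212,137,75 209,136,77 205,133,74 204,132,74 176,126,88 152,133,132 158,150,161 159,149,154 162,151,152 171,163,171 197,186,199 205,167,157 203,135,87 207,133,75 206,135,79 202,133,79 221,155,96 214,153,96
208 210 216,142,80 217,142,83 218,143,82 214,140,78 188,134,95 155,137,136 160,157,167 170,165,177 183,176,190 197,191,206 207,195,204 227,183,156 238,182,117 235,176,110 237,185,119 249,214,145 251,224,151 251,223,152
212 214 198,131,74 207,139,82 208,146,89 239,190,123 247,200,130 242,184,116 187,136,93 99,90,84 135,119,104 237,195,136 252,222,150 250,220,148 248,217,146 247,214,143 247,215,143 249,218,148 252,225,154 253,230,159
216 235,175,110 229,166,102 239,184,118 242,196,127 250,217,145 255,226,153 218,170,120 106,95,85 134,116,100 232,186,130 249,215,144 249,218,146 251,224,154 253,229,159 253,232,164 253,233,162 253,233,164 253,233,163
218 250,219,144 252,225,152 251,225,155 250,221,150 249,218,146 248,211,142 217,168,120 147,122,99 185,149,114 248,213,147 254,233,162 253,232,164 253,231,161 253,231,160 253,232,161 252,224,151 243,190,119 228,155,92
220 222 w3 224 [279.6 195.1] [279. 196.] [571.2  32.7  30. ] [570.4  33.4  30. ] z [571.9  32.7  30.6] [572.9  63.5] [130.3 100.2] 85.1
138 536 [581.3  30.3 145.4] 147.0 [576.3  31.7] [29.  19.8]
158 79 [581.5  31.  160.3] 164.0 [579.7  31.5] [18.7  5.8]
228 2776 [578.   31.1 234.8] 245.0 [572.7  32.1] [33.6 23.9]
```

The tip matches the predicted pixel to within 0.5 px, so there is no slip or tilt. I correct the side offset and come down to about 2 mm above contact.

>>> step_arm --pt "-1 -0.033 -0.012 0 0 0 0" --pt "-1 0 0 0.1 0 0 0" --pt "-1 0 0 0.2 0 0 0" --pt "-1 0 0 0.2 0 0 0" --pt "-1 0 0 0.1 0 0 0" --pt "-1 0 0 0.05 0 0 0" --pt "-1 0 0 0 0 0 0" --pt "-1 0 0 0 0 0 0" --pt "-1 0 0 0 0 0 0"

```text
t: 15.98
ee_pos: [570.4, 33.3, 149.5]
orientation: [-3.129, 0.279, -0.001]
ft_force: [0.3, -0.1, -1.1]
width: 25.7
grasp_force: 30.0
```

```bash
python3 - <<'E'
from cr import *
go((570.8,33.2,140.6))
a=snap('scene','s4.png');cross(a,'s4')
cv2.imwrite('pics/m4.png',cv2.resize(a['pixels'][180:255,270:370,::-1],(800,600),interpolation=3))
E
```

```text
t 15.97 tcp [570.4  33.3 149.5] rot err/.12 [-0. -0.  0.] shift/50 [0.007 0.001 0.177] F [ 0.3 -0.1 -1.1] w 25.7 q [0.04 0.44 1.8  0.   0.9  1.79]
s4 31 [310.4 228.3] [309.  229.5] [568.9  29.8  30. ] [569.7  24.   30. ] z [570.7  29.4  29. ] [573.8  61.2] [131.  101.7] 84.7
```

View pics/m4.png

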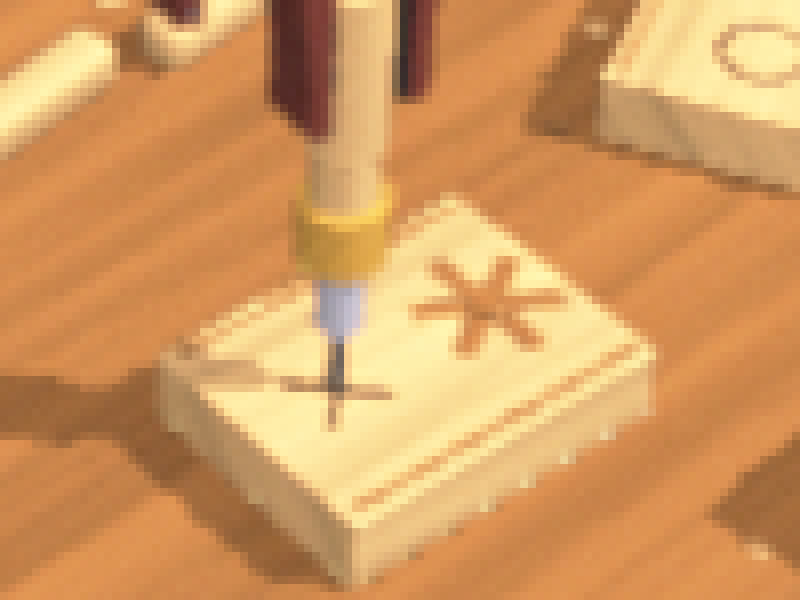

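The tip is right over the cross centre (crop 335,387), about 2 mm up. I press down in small steps and watch the force.

>>> step_arm --pt "-1 0.005 0 0.02 0 0 0" --pt "-1 0 0 0.02 0 0 0" --pt "-1 0 0 0.02 0 0 0" --pt "-1 0 0 0 0 0 0" --pt "-1 0 0 0 0 0 0"

```text
t: 16.65
ee_pos: [570.6, 33.2, 146.3]
orientation: [-3.129, 0.279, -0.0]
ft_force: [-0.9, -1.3, -0.5]
width: 25.6
grasp_force: 30.0
```

>>> step_arm --pt "-1 0 0 0.02 0 0 0" --pt "-1 0 0 0.02 0 0 0" --pt "-1 0 0 0 0 0 0" --pt "-1 0 0 0 0 0 0"

```text
t: 17.15
ee_pos: [570.6, 33.3, 144.2]
orientation: [-3.129, 0.279, -0.0]
ft_force: [0.4, 0.9, 0.5]
width: 25.8
grasp_force: 30.0
```

>>> step_arm --pt "-1 0 0 0.02 0 0 0" --pt "-1 0 0 0.02 0 0 0" --pt "-1 0 0 0 0 0 0" --pt "-1 0 0 0 0 0 0"

```text
t: 17.65
ee_pos: [570.5, 33.2, 142.2]
orientation: [-3.129, 0.279, -0.0]
ft_force: [0.0, 0.2, 0.8]
width: 25.5
grasp_force: 30.0
```

>>> step_arm --pt "-1 0 0 0.02 0 0 0" --pt "-1 0 0 0.01 0 0 0" --pt "-1 0 0 0 0 0 0" --pt "-1 0 0 0 0 0 0"

```text
t: 18.15
ee_pos: [570.5, 33.2, 140.7]
orientation: [-3.129, 0.279, -0.0]
ft_force: [0.6, 0.4, 2.7]
width: 25.5
grasp_force: 30.0
```

```bash
python3 - <<'E'
from cr import *
F=[]
for i in range(25):
    a=vision.get_image('scene');F.append(get_obs()['ft_force'])
F=np.array(F);print(F.mean(0).round(2),F.std(0).round(2))
snap('scene','s5.png')
go((570.8,33.2,140.6))
cv2.imwrite('pics/m5.png',cv2.resize(a['pixels'][180:255,270:370,::-1],(800,600),interpolation=3))
E
```

```text
[0.24 0.07 1.99] [0.55 0.62 0.39]
t 19.45 tcp [570.5  33.2 140.7] rot err/.12 [-0. -0.  0.] shift/50 [ 0.006 -0.     0.002] F [0.5 0.6 2.2] w 25.4 q [0.04 0.45 1.81 0.   0.88 1.79]
```

View pics/m5.png

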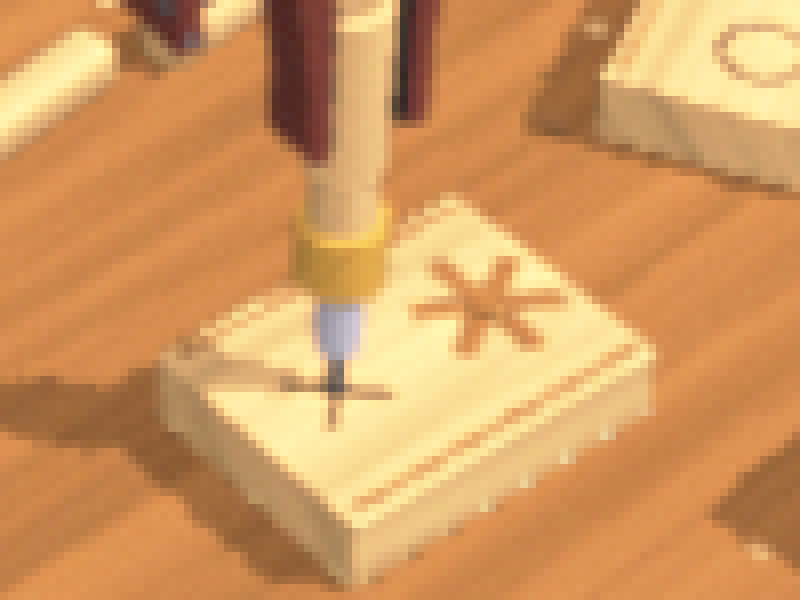

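The punch is upright on the cross (crop 335,387) and the blank has not moved. The added force is about 3.2 N and the geometry gives about 6.9 mm of nose travel, so it is close to half in. I hand the job in.

```bash
python3 -c "
from h import *
print(ctrl.close_job())"
```

```text
the job is handed in; nothing more can be done
None
```

I handed the job in at about 19.5 s with the jaw fully open and the gripper holding the punch upright on the middle of the pencilled cross; its nose is about half in (6–7 mm by force and height), and the blank and other things were left where they lay.

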